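# Find the rattling probe case and hold it out over the hand-over mat

## Robot

A 6-joint arm with a two-finger parallel gripper is mounted at the origin on the work surface. World frame = base frame: x ahead of the robot, y to its left, z up, the work surface at z = 0. Lengths are in mm, angles in rad, forces in N, time in s.
With the tool pointing down it reaches from about 425 to 950 mm from the base axis. Payload 14.7 kg.
Tool frame: the origin (TCP) lies at the very end of the fingers, on their centre line; the grasp point (between the pads) lies 19 mm behind it; z points along the fingers, y is the direction in which the jaws open and shut (so a half turn about z gives the same grasp; the last joint's range is limited). The gripper opens to 85 mm and grips with 20 to 120 N. Pads are 22 mm wide; open, the fingers measure 114 mm over their backs; the gripper's body (76 mm by 85 mm) begins 54 mm behind the grasp point. The pads swing forward as they close: fully open they stand 13 mm farther back than shut.
Start: joints at [-1.252, 0.48, 1.596, -0, 1.065, -0.047], TCP at [232.518, -606.982, 231.297] pointing down, gripper open.
Joint ranges: [-2.75, 2.75], [-0.82, 2.05], [0.23, 2.67], [-1.56, 4.7], [0.09, 2.69], [-2.92, 2.92]. Speed limits (rad/s): [1.89, 1.89, 2.39, 3.01, 3.01, 3.01].

## Interface

Orientations are given as a unit quaternion [x, y, z, w].
In Python, from station import * gives the robot as it stands.
- The arm moves only by the tool servo_tool, never from a script. Its argument "commands" is a list of rows, each a list of 5 numbers: the opening, from 0 (shut) to 1 (fully open), then the shift along the tool's x, y, z in mm, then the turn about the tool's z in degrees. A call has 1 to 12 rows; each row shifts and turns the commanded pose from where the row before left it, along the tool's axes as they then stand; what a row does not reach is not made up. A row lasts 1/12 s, in which the tool goes at most 41.7 mm and 7.16 degrees, less where a joint would pass 70% of its speed; a pose out of reach is approached as far as the arm can. A call with a gripper value outside its range is refused whole. The fingers move at their own pace and stop on an object; "squeeze" is the grip in N (left out, the last holds). Time passes only in rows, so rows that do not move let the fingers close. It gives the time, the measured TCP pose, the force and the opening at its end, in the units of the state.
- read_state(): the state, without advancing time (a new reading comes with each control period).
- snapshot(name): name is "scene" or "top" or "wrist"; returns the picture (420x560x3 uint8, red, green, blue); there is no depth.
- get_calibration(name): a dict with "mtx" (3x3 intrinsics, pixels), "world_from_camera" (4x4, takes a point from camera to world coordinates). Camera axes: x right, y down, z forward; pixel columns grow to the right and rows downward; lengths in mm; the calibration is good to about 2 mm. A picture is of the moment at which its call begins: read the wrist's pose just before it. get_calibration takes no time and is no camera call; for the wrist camera it gives the pose at the moment of the call.
- job_done(): hands the job in, once; it reports no verdict.
The state is a dict: "time": time; "joints": joint angles; "joint_vel": joint speeds; "tau": joint torques, N m; "tool_pos": TCP position; "tcp_rot": TCP orientation; "ft_force": force on the tool from outside, world axes, zero at the start; "wrist_torque": the same for the moment, N m; "grip_width": finger opening in mm.
Only numpy, scipy, OpenCV 4.12 (cv2) and the standard library are available. Lean on these libraries where they do the work, as an engineer would, in place of code of your own. Each camera call takes 0.05 s, during which the arm holds its last target. There are 200 camera calls.

## Task

One of the three sealed black cases has a part loose inside. Working from the robot's left to its right, lift each case well clear of the bench (about 10 cm), shake it by rocking it end to end, tipping it a good 15 degrees each way, and set it back flat where it stood; then take the one that rattles and finish while holding it out, level and still, roughly 10 to 20 cm over the middle of the green hand-over mat: do not put it down or let go. Leave the beaker, the bottle and the meter alone.

Things in the scene. Friction and masses are not known exactly. Their poses are not given: they have to be found in the camera images.
- case_left_handle (a point): The robot's-left one (largest y) of three equal sealed black cases, 140 mm long (its x), 50 wide (y), 50 high, with yellow seal bands, standing flat; on the lid a grey handle bar, 84 (x) by 20 (y) by 20 mm, its top at 86 mm. This point is the bar's centre, 76 mm above the underside. Each case weighs 0.37 to 0.47 kg, with a 0.20 kg steel piece inside: in two of them packed tight at the middle, in one (any of the three) loose
- case_middle_handle (a point): The middle one of three equal sealed black cases, 140 mm long (its x), 50 wide (y), 50 high, with yellow seal bands, standing flat; on the lid a grey handle bar, 84 (x) by 20 (y) by 20 mm, its top at 86 mm. This point is the bar's centre, 76 mm above the underside. The loose piece is a ball that runs 46 mm either way from the middle along the length when the case is tipped end to end by 0.2 rad or more (in 0.5 s), shifting the weight
- case_right_handle (a point): The robot's-right one (smallest y) of three equal sealed black cases, 140 mm long (its x), 50 wide (y), 50 high, with yellow seal bands, standing flat; on the lid a grey handle bar, 84 (x) by 20 (y) by 20 mm, its top at 86 mm. This point is the bar's centre, 76 mm above the underside. 
- mat_center (a point): Green hand-over mat, 130 (x) by 190 (y) by 2 mm, with a white line round it, fixed on the far part of the bench beyond the cases; this point is the centre of its top face
- beaker: Glass beaker, 72 mm across, 85 mm high, a bystander; origin at the centre of its underside
- bottle: Amber bottle with a red cap, 60 mm across, 120 mm high, a bystander; origin at the centre of its underside
- meter: Grey hand-held meter lying flat, 120 (its x) by 58 by 26 mm, a bystander; origin at the centre of its underside

How it is judged:
By the outcome, as a careful person would: the job done as asked, in the order asked, and still so for the second after the job is handed in, while the arm keeps its last pose, push and grip.
It also fails if it takes over 72 s, if anything falls off the work surface, if the arm or the gripper's body presses on something with over 40 N, if the wrist force passes 120 N, or if a joint passes its speed limit or range.

## Working session

There is one attempt and no reset: what is moved stays moved. The work goes in short steps, Python scripts to look and compute and a tool call to move; the robot and the scene stay as the last step left them, time stands still between calls to the robot, and variables do not carry over. Pictures are saved under pics/ and viewed, about 8 in all and at most 12, crops included, and the job is handed in when it is done.

Besides the shell and the picture viewer there is one more tool, called after ">>>" as a command line: name --pt "numbers of a row" for each row, then --argument value for the rest. servo_tool: Moves the arm, as the interface text tells. Its arguments: {"type":"object","properties":{"commands":{"type":"array","items":{"type":"array","items":{"type":"number"}}},"squeeze":{"type":"number"}},"required":["commands"]}

```bash
ls; mkdir -p pics; python3 - <<'E'
from station import *
import cv2,numpy as np
s=read_state();print(s)
for n in("top","scene"):
    p=snapshot(n);cv2.imwrite(f"pics/{n}0.png",p[:,:,::-1]);c=get_calibration(n);print(c)
a=cv2.imread("pics/top0.png");b=cv2.imread("pics/scene0.png")
cv2.imwrite("pics/both.png",cv2.resize(np.hstack([a,b]),(800,300)))
E
```

```text
pics
{'time': 0.0, 'joints': array([-1.25157283e+00,  4.80817758e-01,  1.59688943e+00,  1.42923006e-05,
        1.06508864e+00, -4.66012364e-02]), 'joint_vel': array([ 1.91014957e-04, -3.45980700e-04, -5.94649514e-04, -9.44242349e-04,
       -7.86640815e-05, -1.45645940e-04]), 'tau': array([-4.99806556e-03, -9.50655842e+01, -4.30187309e+01, -3.11621097e-04,
        1.25626157e-02,  1.46675749e-06]), 'tool_pos': array([ 232.40965425, -606.58287627,  230.6757273 ]), 'tcp_rot': array([ 9.83318574e-01,  1.81890684e-01, -7.55572936e-05, -5.96853203e-04]), 'ft_force': array([-0.28712237, -0.21861306, -0.10925352]), 'wrist_torque': array([ 0.0418641 , -0.02384556, -0.02358406]), 'grip_width': 85.45308544702944}
{'mtx': array([[390.19372622,   0.        , 279.13944869],
       [  0.        , 390.19372622, 209.52663702],
       [  0.        ,   0.        ,   1.        ]]), 'world_from_camera': array([[ 1.71926143e-02, -9.98293586e-01,  5.58061921e-02,
         5.14186519e+02],
       [-9.99828136e-01, -1.75526008e-02, -5.96688781e-03,
        -6.83883695e+01],
       [ 6.93624963e-03, -5.56940147e-02, -9.98423790e-01,
         1.06451378e+03],
       [ 0.00000000e+00,  0.00000000e+00,  0.00000000e+00,
         1.00000000e+00]])}
{'mtx': array([[525.22363977,   0.        , 282.63638039],
       [  0.        , 525.22363977, 216.04251466],
       [  0.        ,   0.        ,   1.        ]]), 'world_from_camera': array([[-3.22091514e-01,  5.71313268e-01, -7.54889532e-01,
         1.53072095e+03],
       [ 9.46704694e-01,  1.96645216e-01, -2.55109548e-01,
         2.50536740e+02],
       [ 2.69794553e-03, -7.96826084e-01, -6.04202708e-01,
         8.52664934e+02],
       [ 0.00000000e+00,  0.00000000e+00,  0.00000000e+00,
         1.00000000e+00]])}
```

View pics/top0.png

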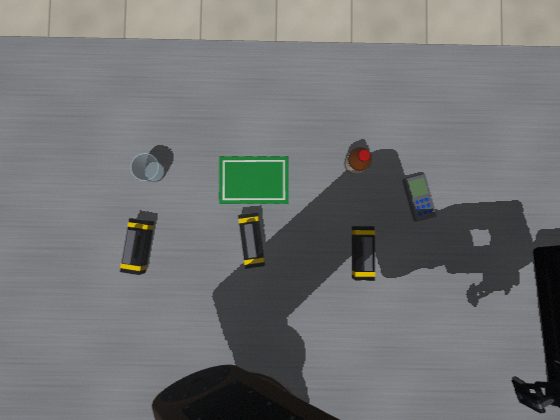

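View pics/scene0.png

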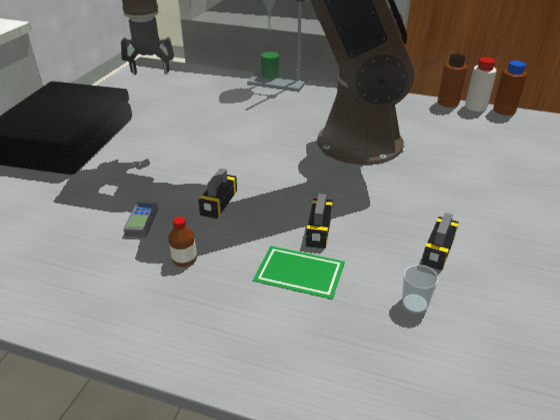

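```bash
cat > h.py <<'E'
import cv2,numpy as np
def cast(c,px,z):
    T=c["world_from_camera"];K=c["mtx"]
    d=T[:3,:3]@np.linalg.solve(K,[px[0],px[1],1.]);o=T[:3,3]
    return o+d*(z-o[2])/d[2]
def blobs(m,amin=15):
    n,l,st,ce=cv2.connectedComponentsWithStats(m.astype(np.uint8))
    return [(st[i,4],ce[i].round(1),st[i,:4],l==i) for i in range(1,n) if st[i,4]>=amin]
E
python3 - <<'E'
from station import get_calibration
from h import *
c=get_calibration("top");a=cv2.imread("pics/top0.png").astype(int);B,G,R=a[...,0],a[...,1],a[...,2]
bl=blobs((R>120)&(G>90)&(B<70))
for x in bl: print("yel",x[0],x[1],cast(c,x[1],50).round(),end=" ")
x=max(blobs((G>90)&(R<80)&(B<90)),key=lambda x:x[0])
r=cv2.minAreaRect(np.argwhere(x[3])[:,::-1].astype(np.float32));print("\nmat",r,cast(c,r[0],2))
for u,v in((138,246),(251,238),(364,254)):
    p=a[v-34:v+34,u-24:u+24]; cv2.imwrite(f"pics/c{u}.png",cv2.resize(p.astype(np.uint8),None,fx=5.5,fy=5.5,interpolation=0))
cv2.imwrite("pics/crops.png",np.hstack([cv2.imread(f"pics/c{u}.png") for u in(138,251,364)]))
for n,u,v,z in(("beaker",146,167,42),("cap",365,156,120),("meter",420,196,26)): print(n,cast(c,(u,v),z).round())
E
```

```text
yel 63 [247.4 219.1] [545.   8.  50.] yel 34 [131.5 224.2] [526. 308.  50.] yel 24 [144.5 226.5] [521. 274.  50.] yel 37 [247.6 261.2] [436.   5.  50.] yel 96 [130.5 266.9] [416. 306.  50.] yel 100 [364.5 274. ] [ 408. -298.   50.] 
mat ((253.5, 179.5), (35.0, 57.0), 90.0) [654.66474859  -3.13503821   2.        ]
beaker [677. 278.  42.]
cap [ 702. -282.  120.]
meter [ 615. -451.   26.]
```

View pics/crops.png

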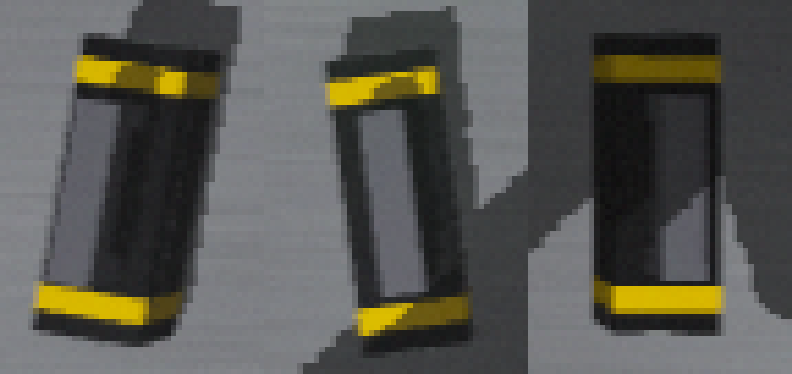

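```bash
python3 - <<'E'
from station import get_calibration
from h import *
c=get_calibration("top")
for n,o,P in(("L",(114,212),[(75,100),(122,100),(42,281),(95,284)]),("M",(227,204),[(94,112),(144,108),(119,298),(166,292)]),("R",(340,220),[(127,95),(184,95),(127,283),(184,283)])):
    w=[cast(c,np.array(o)+np.array(p)/5.5-.5,86) for p in P]; d=w[0]+w[1]-w[2]-w[3]
    print(n,np.mean(w,0).round(1),"yaw",np.degrees(np.arctan2(d[1],d[0])).round(1),"len",np.hypot(*d[:2])/2,"wid",np.hypot(*(w[0]-w[1])[:2]))
    print(" shift", np.round(np.mean(w,0)[:2]-[232.5,-607],0))
E
```

```text
L [470.7 299.1  86. ] yaw -7.2 len 83.22053979897316 wid 21.290836333718666
 shift [238. 906.]
M [490.6  -3.4  86. ] yaw 8.5 len 84.55687283841397 wid 22.82874536598306
 shift [258. 604.]
R [ 461.9 -297.7   86. ] yaw 0.3 len 85.0492035088181 wid 26.011924265768446
 shift [229. 309.]
```

>>> servo_tool --pt "0.6 0 0 0 7" --pt "0.6 0 0 0 7" --pt "0.6 0 0 0 7" --pt "0.6 27.5 -23 0 0" --pt "0.6 27.5 -23 0 0" --pt "0.6 27.5 -23 0 0" --pt "0.6 27.5 -23 0 0" --pt "0.6 27.5 -23 0 0" --pt "0.6 27.5 -23 0 0" --pt "0.6 27.5 -23 0 0" --pt "0.6 27.5 -23 0 0" --pt "0.6 27.5 -23 0 0" --squeeze 20

```text
time: 1.1
tool_pos: [481.2, -398.7, 231.1]
tcp_rot: [1.0, -0.0, -0.0, -0.0]
ft_force: [-0.2, -1.0, 0.1]
grip_width: 51.1
```

>>> servo_tool --pt "0.6 0 -41 0 0" --pt "0.6 0 -41 0 0" --pt "0.6 0 -41 0 0" --pt "0.6 0 -41 0 0" --pt "0.6 0 -41 0 0" --pt "0.6 0 -41 0 0" --pt "0.6 0 -41 0 0" --pt "0.6 0 -41 0 0" --pt "0.6 0 -41 0 0" --pt "0.6 0 -41 0 0" --pt "0.6 0 -41 0 0" --pt "0.6 0 -41 0 0"

```text
time: 2.1
tool_pos: [479.9, 93.8, 231.3]
tcp_rot: [1.0, -0.0, -0.0, 0.0]
ft_force: [1.3, -0.9, 0.3]
grip_width: 51.6
```

>>> servo_tool --pt "0.6 0 -41 0 0" --pt "0.6 0 -41 0 0" --pt "0.6 0 -41 0 0" --pt "0.6 0 -41 0 0" --pt "0.6 0 -41 0 0" --pt "0.6 0 0 0 7.1" --pt "0.6 0 0 0 0"

```text
time: 2.68
tool_pos: [480.0, 298.8, 230.7]
tcp_rot: [0.998, -0.064, -0.0, 0.0]
ft_force: [-0.2, -0.3, -0.1]
grip_width: 51.5
```

```bash
python3 - <<'E'
from station import *
import cv2
s=read_state();c=get_calibration("wrist");p=snapshot("wrist");cv2.imwrite("pics/w1.png",p[:,:,::-1])
import pickle;pickle.dump((s,c),open("w1.pkl","wb"))
print(s,c)
E
```

```text
{'time': 2.6833, 'joints': array([5.03104937e-01, 3.63311867e-01, 1.79335955e+00, 5.70945212e-05,
       9.85602444e-01, 2.20174187e+00]), 'joint_vel': array([-0.05134713, -0.02103016,  0.03462284, -0.0095607 ,  0.00263372,
       -0.23600978]), 'tau': array([  3.7668635 , -79.81830597, -42.85294533,   0.45463292,
        -0.23404545,   4.16600481]), 'tool_pos': array([480.02769882, 298.78458903, 230.74482479]), 'tcp_rot': array([ 9.97956727e-01, -6.38925265e-02, -3.00077700e-04,  1.62877439e-04]), 'ft_force': array([-0.24442771, -0.33006698, -0.05242433]), 'wrist_torque': array([-0.06361311, -0.01299884, -0.04138887]), 'grip_width': 51.514717465540315} {'mtx': array([[340.21195062,   0.        , 278.29220325],
       [  0.        , 340.21195062, 211.03256859],
       [  0.        ,   0.        ,   1.        ]]), 'world_from_camera': array([[-1.26911169e-01, -9.43829571e-01, -3.05088997e-01,
         5.57673822e+02],
       [-9.91913395e-01,  1.21122102e-01,  3.79111223e-02,
         2.89605870e+02],
       [ 1.17138243e-03,  3.07433207e-01, -9.51568942e-01,
         3.73531226e+02],
       [ 0.00000000e+00,  0.00000000e+00,  0.00000000e+00,
         1.00000000e+00]])}
```

View pics/w1.png

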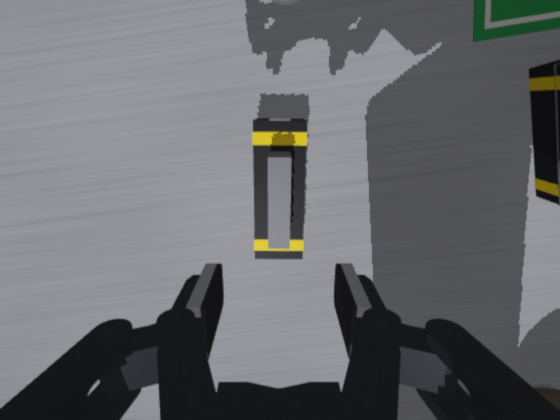

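```bash
python3 - <<'E'
import pickle
from h import *
s,c=pickle.load(open("w1.pkl","rb"))
a=cast(c,(279.5,157),86);b=cast(c,(279,248),86);print(a,b,(a+b)/2,np.hypot(*(a-b)[:2]),np.degrees(np.arctan2(*(a-b)[1::-1])))
print(cast(c,(268,200),86)-cast(c,(291,200),86))
t=np.radians(-7.3);d=(a+b)[:2]/2-s["tool_pos"][:2];ex=np.array([np.cos(t),np.sin(t)]);ey=np.array([np.sin(t),-np.cos(t)])
print("tool shift",d@ex,d@ey,"down",s["tool_pos"][2]-58)
E
```

```text
[512.93990265 293.96114032  86.        ] [429.93287191 304.95340738  86.        ] [471.43638728 299.45727385  86.        ] 83.73169701941067 -7.543544077104503
[ 2.57242642 20.05192057  0.        ]
tool shift -8.607148605623358 0.4244192998454883 down 172.74482479202732
```

>>> servo_tool --pt "0.6 12 0 36 0" --pt "0.6 12 0 36 0" --pt "0.6 0 0.5 36 0" --pt "0.6 0 0 36 0" --pt "0.6 0 0 29 0" --pt "0 0 0 0 0" --pt "0 0 0 0 0" --pt "0 0 0 0 0" --pt "0 0 0 0 0" --squeeze 20

```text
time: 3.48
tool_pos: [505.6, 293.5, 60.4]
tcp_rot: [0.998, -0.062, 0.001, -0.001]
ft_force: [0.2, 0.5, -3.9]
grip_width: 19.5
```

```bash
cat > st.py <<'E'
from station import *
import numpy as np
from scipy.spatial.transform import Rotation as R
s=read_state();r=R.from_quat(s["tcp_rot"])
print(round(s["time"],2),s["tool_pos"].round(1),"F",s["ft_force"].round(2),"M",s["wrist_torque"].round(3),"Mtool",r.inv().apply(s["wrist_torque"]).round(3),"w",s["grip_width"].round(1))
E
python3 st.py
```

```text
Traceback (most recent call last):
  File "st.py", line 5, in <module>
    print(round(s["time"],2),s["tool_pos"].round(1),"F",s["ft_force"].round(2),"M",s["wrist_torque"].round(3),"Mtool",r.inv().apply(s["wrist_torque"]).round(3),"w",s["grip_width"].round(1))
                                                                                                                                                                    ^^^^^^^^^^^^^^^^^^^^^
AttributeError: 'float' object has no attribute 'round'
```

>>> servo_tool --pt "0 0 0 -15 0" --pt "0 0 0 -30 0" --pt "0 0 0 -35 0" --pt "0 0 0 -30 0" --pt "0 0 0 -10 0" --pt "0 0 0 0 0" --pt "0 0 0 0 0" --pt "0 0 0 0 0"

```text
time: 4.15
tool_pos: [503.7, 292.9, 177.3]
tcp_rot: [0.998, -0.062, -0.001, 0.0]
ft_force: [0.6, -0.2, -3.5]
grip_width: 19.6
```

```bash
sed -i 's/s\["grip_width"\].round(1)/round(s["grip_width"],1)/' st.py; python3 st.py; python3 - <<'E'
from station import *
import cv2
cv2.imwrite("pics/s1.png",cv2.resize(snapshot("scene")[60:300,250:560,::-1],None,fx=2,fy=2))
E
```

```text
4.15 [503.7 292.9 177.3] F [ 0.59 -0.15 -3.51] M [-0.013 -0.09   0.005] Mtool [-0.002  0.091 -0.005] w 19.6
```

View pics/s1.png

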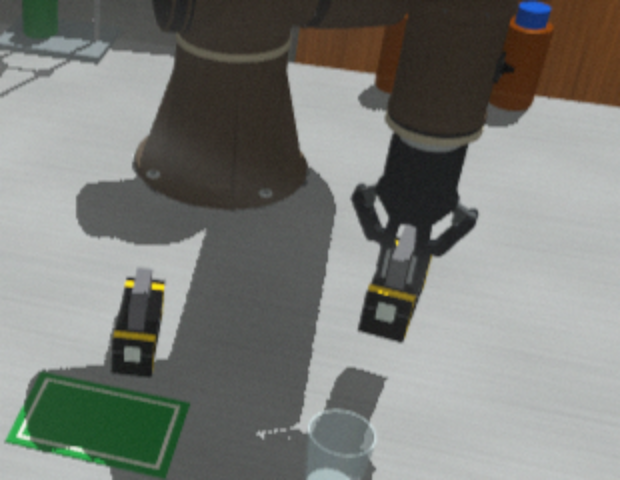

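```bash
cat >> h.py <<'E'
def onplane(c,px,p,yawdeg):
    """ray meets the vertical plane through p along yaw -> (along, z)"""
    T=c["world_from_camera"];d=T[:3,:3]@np.linalg.solve(c["mtx"],[px[0],px[1],1.]);o=T[:3,3]
    t=np.radians(yawdeg);n=np.array([-np.sin(t),np.cos(t),0]);k=n@(np.array(p)-o)/(n@d);q=o+k*d-p
    return (q@[np.cos(t),np.sin(t),0]).round(1),q[2].round(1)
E
python3 - <<'E'
from station import *
from h import *
import cv2
s=read_state();c=get_calibration("scene")
for u,v in((386,312),(391,297),(392,290)): print(onplane(c,(250+u/2,60+v/2),s["tool_pos"],-7.3))
p=snapshot("scene");cv2.imwrite("pics/s2.png",cv2.resize(p[150:240,400:500,::-1],None,fx=6,fy=6,interpolation=cv2.INTER_CUBIC))
p=snapshot("wrist");cv2.imwrite("pics/w2.png",cv2.resize(p[:,:,::-1],None,fx=.8,fy=.8));pp=cv2.imread("pics/s2.png")[:,:600];w=cv2.imread("pics/w2.png")
cv2.imwrite("pics/sw2.png",cv2.resize(np.hstack([cv2.resize(pp,(373,336)),w]),(800,327)))
E
```

```text
(np.float64(16.8), np.float64(-38.7))
(np.float64(-1.1), np.float64(-29.5))
(np.float64(6.8), np.float64(-14.5))
```

View pics/sw2.png

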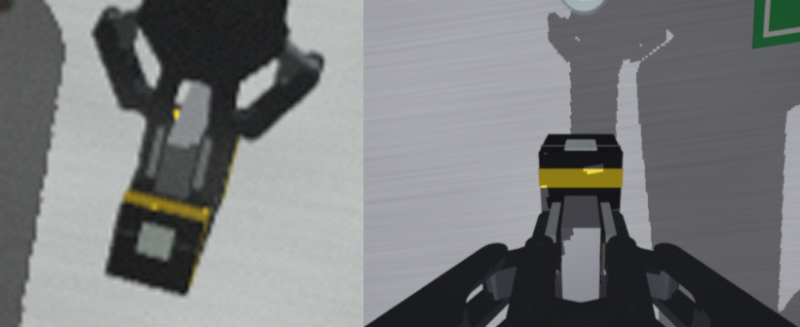

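```bash
cat >> h.py <<'E'
def vproj(c,s,yawdeg,off,xz,th):
    """image row of case point xz (rel. bar centre) tilted by th deg (+ = +x end up) about the pads at bar offset off"""
    t=np.radians(th);y=np.radians(yawdeg);x,z=xz[0]-off,xz[1]
    a,h=x*np.cos(t)-z*np.sin(t),x*np.sin(t)+z*np.cos(t)
    p=np.array(s["tool_pos"])+[a*np.cos(y),a*np.sin(y),19+h]
    q=np.linalg.inv(c["world_from_camera"])@[*p,1];q=c["mtx"]@(q[:3]/q[2]);return q[1]
E
python3 - <<'E'
from station import *
from h import *
s=read_state();c=get_calibration("wrist")
for th in(0,5,10,15,20,25,30): print(th,[round(vproj(c,s,-7.3,32,p,th)*.8*.973) for p in((44,-26),(57,-26),(70,-26),(70,-76))])
E
python3 st.py
```

```text
0 [192, 172, 151, 134]
5 [189, 170, 149, 126]
10 [187, 168, 147, 119]
15 [185, 166, 146, 111]
20 [183, 165, 146, 104]
25 [181, 165, 146, 98]
30 [180, 165, 147, 91]
4.3 [503.6 293.  176.8] F [-0.51 -0.02 -3.96] M [-0.06  -0.132 -0.046] Mtool [-0.043  0.138  0.047] w 19.5
```

>>> servo_tool --pt "0 10 0 10 0" --pt "0 16 0 16 0" --pt "0 20 0 20 0" --pt "0 22 0 22 0" --pt "0 -29 0 -29 0" --pt "0 -20 0 -20 0" --pt "0 -12 0 -12 0" --pt "0 -5 0 -5 0" --pt "0 -2 0 -2 0" --pt "0 0 0 0 0" --pt "0 0 0 0 0"

```text
time: 5.22
tool_pos: [504.9, 293.2, 177.8]
tcp_rot: [0.998, -0.062, 0.0, 0.0]
ft_force: [0.4, 0.3, -3.8]
grip_width: 19.3
```

```bash
python3 st.py;python3 - <<'E'
from station import *
import cv2
cv2.imwrite("pics/w3.png",cv2.resize(snapshot("wrist")[60:400,120:440,::-1],None,fx=1.5,fy=1.5))
E
python3 st.py
```

```text
5.22 [504.9 293.2 177.8] F [ 0.38  0.33 -3.77] M [ 0.035 -0.046  0.009] Mtool [ 0.041  0.041 -0.009] w 19.3
5.27 [504.9 293.1 177.7] F [-0.71  0.   -3.7 ] M [-0.028 -0.042 -0.033] Mtool [-0.023  0.045  0.033] w 19.6
```

View pics/w3.png

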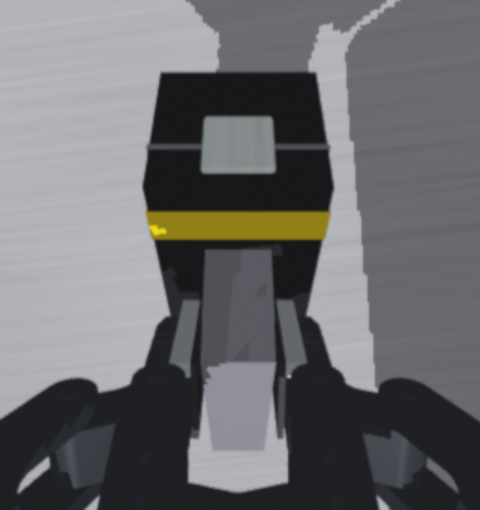

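>>> servo_tool --pt "0 0 0 25 0" --pt "0 0 0 35 0" --pt "0 0 0 15 0" --pt "0 0 0 12 0" --pt "0 0 0 12 0" --pt "0 0 0 12 0" --pt "0 0 0 10 0" --pt "0 0 0 0 0" --pt "0 0 0 0 0"

```text
time: 6.02
tool_pos: [506.8, 293.7, 57.5]
tcp_rot: [0.998, -0.063, 0.001, -0.001]
ft_force: [3.5, 0.4, 3.5]
grip_width: 19.4
```

```bash
python3 st.py;python3 - <<'E'
from station import *
import cv2
cv2.imwrite("pics/w4.png",cv2.resize(snapshot("wrist")[60:400,120:440,::-1],None,fx=1.5,fy=1.5))
E
```

```text
6.02 [506.8 293.7  57.5] F [3.5  0.45 3.47] M [ 0.122 -0.319 -0.111] Mtool [0.161 0.301 0.111] w 19.4
```

View pics/w4.png

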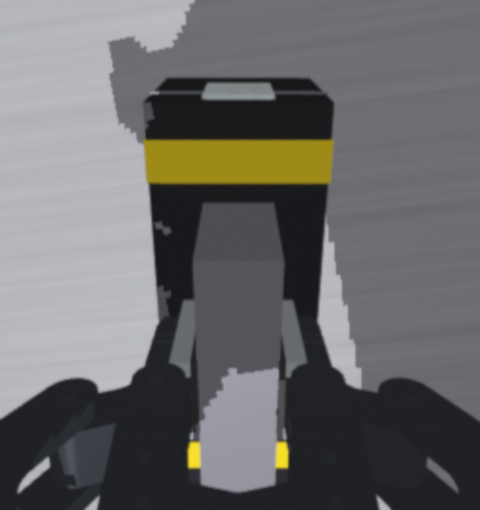

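```bash
python3 - <<'E'
from station import *
from h import *
s=read_state();c=get_calibration("wrist");t=np.radians(-7.3)
top=-1
for off in(32,20,10,5,0,-5,-10,-15,-20):
    print(off,[round(vproj(c,s,-7.3,off,p,0)) for p in((44,-26),(57,-26),(70,-26),(70,-76),(42,10),(42,-10))])
print("obs 183 153 127 112 | bar top end 60+262/1.5=235, low 195")
E
```

```text
32 [246, 221, 194, 172, 290, 265]
20 [223, 196, 168, 152, 261, 240]
10 [202, 174, 145, 135, 236, 218]
5 [192, 163, 133, 126, 223, 206]
0 [181, 152, 121, 117, 209, 194]
-5 [170, 140, 109, 107, 195, 182]
-10 [159, 129, 97, 98, 181, 170]
-15 [147, 116, 84, 88, 167, 158]
-20 [136, 104, 71, 79, 152, 145]
obs 183 153 127 112 | bar top end 60+262/1.5=235, low 195
```

```bash
python3 - <<'E'
from station import *
from h import *
from scipy.optimize import least_squares
s=read_state();c=get_calibration("wrist")
P=((44,-26),(57,-26),(70,-26),(70,-76),(42,10),(42,-10));o=np.array([183,153,127,112,235,195])
f=lambda q:np.array([vproj(c,s,-7.3,q[0],(p[0],p[1]+q[2]),q[1]) for p in P])-o
for x0 in((5,0,0),(20,20,0)): r=least_squares(f,x0,loss="soft_l1");print(r.x,r.fun.round(1))
E
```

```text
[ 5.81256366  6.00140568 -9.85879206] [  0.    2.8  -0.4  -0.7 -15.3   4.7]
[ 5.81257168  6.00140709 -9.85882363] [  0.    2.8  -0.4  -0.7 -15.3   4.7]
```

```bash
python3 - <<'E'
from station import *
from h import *
from scipy.optimize import least_squares
s=read_state();c=get_calibration("wrist")
for P,o in [(((44,-26),(57,-26),(70,-26),(70,-76),(42,10),(42,-26)),[183,153,127,112,235,195]),(((44,-26),(57,-26),(70,-26),(70,-76),(42,10)),[183,153,127,112,235])]:
  f=lambda q:np.array([vproj(c,s,-7.3,q[0],(p[0],p[1]+q[2]),q[1]) for p in P])-o
  r=least_squares(f,(5,0,0));print(r.x,r.fun.round(1))
E
python3 st.py
```

```text
[1.98201667 5.62662567 8.08960872] [ 5.5  4.9 -2.2 -2.9 -3.  -2. ]
[2.61887474 6.25966158 5.56141706] [ 4.8  4.7 -1.8 -3.6 -3.7]
6.07 [506.3 293.6  57.4] F [3.66 0.92 4.05] M [ 0.126 -0.366 -0.077] Mtool [0.17  0.347 0.077] w 19.5
```

>>> servo_tool --pt "0.45 0 0 0 0" --pt "0.45 0 0 0 0" --pt "0.45 0 0 0 0" --pt "0.45 0 0 0 0" --pt "0.45 0 0 0 0"

```text
time: 6.48
tool_pos: [504.2, 293.3, 57.2]
tcp_rot: [0.998, -0.062, -0.0, 0.0]
ft_force: [-0.5, 0.9, 0.5]
grip_width: 38.6
```

```bash
cat > tilt.py <<'E'
import sys
from station import *
from h import *
from scipy.optimize import least_squares
import st
def meas(yaw,fixoff=None):
    s=read_state();c=get_calibration("wrist");a=snapshot("wrist").astype(int)
    cv2.imwrite(f"pics/t{s['time']:.2f}.png",a[:,:,::-1].astype(np.uint8))
    R,G,B=a[...,0],a[...,1],a[...,2];Y=(R>90)&(G>70)&(B<.55*G);D=a.max(2)<75
    near,far,top=[],[],[]
    for u in list(range(235,250))+list(range(308,322)):
        y=np.flatnonzero(Y[:300,u]);
        if len(y)<4: continue
        f=y[0];n=f
        while Y[n,u]: n+=1
        t=f-1
        while t>0 and (D[t,u] or D[t-1,u] or D[t-2,u]): t-=1
        near.append(n-.5);far.append(f-.5);top.append(t+.5)
    o=np.array([np.median(near),np.median(far),np.median(top)])
    def f(q):
        v=lambda p:vproj(c,s,yaw,q[0],p,q[1])
        return np.array([v((44,-26)),v((57,-26)),min(v((70,-26)),v((70,-76)))])-o
    rs=[least_squares(f,x0) for x0 in((0,-10),(0,10),(0,30))];r=min(rs,key=lambda r:r.cost)
    print("rows",o,"off,tilt",r.x.round(1),"res",r.fun.round(1))
meas(float(sys.argv[1]))
E
python3 tilt.py -7.3
```

```text
6.48 [504.2 293.3  57.2] F [-0.49  0.89  0.5 ] M [ 0.035  0.025 -0.008] Mtool [ 0.031 -0.029  0.008] w 38.6
rows [165.5 136.5 110.5] off,tilt [-13.  -14.2] res [-0.6  1.1 -0.5]
```

>>> servo_tool --pt "0.45 7 0 0 0" --pt "0 0 0 0 0" --pt "0 0 0 0 0" --pt "0 0 0 0 0" --pt "0 0 0 -20 0" --pt "0 -5 0 -35 0" --pt "0 -10 0 -35 0" --pt "0 -12 0 -25 0" --pt "0 -9 0 -10 0" --pt "0 -4 0 0 0" --pt "0 0 0 0 0" --pt "0 0 0 0 0" --squeeze 20

```text
time: 7.53
tool_pos: [471.0, 297.1, 180.7]
tcp_rot: [0.998, -0.062, -0.001, 0.001]
ft_force: [0.0, 0.1, -4.4]
grip_width: 19.5
```

```bash
sed -i 's/D\[t-2,u\])/D[t-2,u] or D[t-3,u] or D[t-4,u])/' tilt.py; python3 tilt.py -7.3
```

```text
7.53 [471.  297.1 180.7] F [ 0.01  0.13 -4.38] M [ 0.024 -0.022 -0.043] Mtool [0.027 0.019 0.043] w 19.5
rows [182.5 155.5 125.5] off,tilt [-1.5 -7.5] res [ 0.5 -0.7  0.3]
```

>>> servo_tool --pt "0 -12 0 0 0" --pt "0 -22 0 0 0" --pt "0 -32 0 0 0" --pt "0 40 0 0 0" --pt "0 17 0 0 0" --pt "0 7 0 0 0" --pt "0 2 0 0 0" --pt "0 0 0 0 0" --pt "0 0 0 0 0"

```text
time: 8.33
tool_pos: [470.7, 297.1, 181.6]
tcp_rot: [0.998, -0.062, -0.001, 0.0]
ft_force: [-0.0, 0.3, -3.7]
grip_width: 19.6
```

```bash
python3 tilt.py -7.3
```

```text
8.33 [470.7 297.1 181.6] F [-0.05  0.31 -3.73] M [ 0.03  -0.036  0.025] Mtool [ 0.035  0.032 -0.025] w 19.6
rows [194.5 168.5 148.5] off,tilt [ -9.  -31.3] res [-0.9  1.8 -0.8]
```

```bash
ls pics; python3 - <<'E'
from station import *
from h import *
s=read_state();c=get_calibration("wrist")
for th in(10,0,-5,-10,-15,-20,-25): print(th,[round(vproj(c,s,-7.3,-1,p,th)) for p in((44,-26),(57,-26),(70,-26),(70,-76),(42,10))])
import glob
g=sorted(glob.glob("pics/t*.*.png"));a=[cv2.imread(f)[60:330,130:430] for f in g[-2:]]
cv2.imwrite("pics/v9.png",cv2.resize(np.hstack(a),None,fx=1.33,fy=1.33))
E
```

```text
both.png
c138.png
c251.png
c364.png
crops.png
s1.png
s2.png
scene0.png
sw2.png
t6.48.png
t7.53.png
t8.33.png
top0.png
w1.png
w2.png
w3.png
w4.png
10 [174, 144, 111, 91, 220]
0 [179, 150, 119, 114, 207]
-5 [182, 154, 124, 126, 202]
-10 [186, 158, 130, 138, 198]
-15 [191, 164, 137, 150, 195]
-20 [196, 170, 144, 162, 193]
-25 [201, 176, 151, 174, 192]
```

View pics/v9.png

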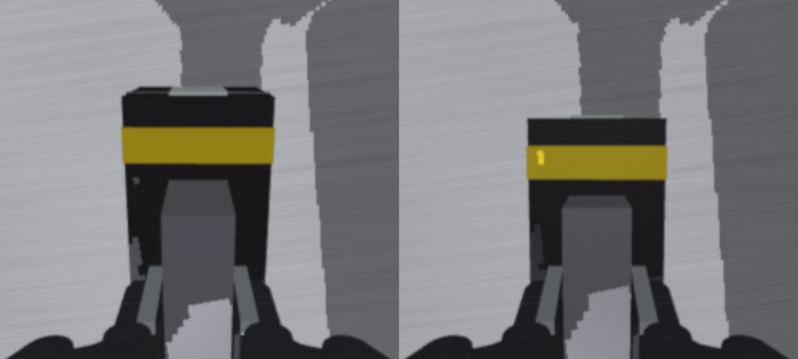

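>>> servo_tool --pt "0 10 0 0 0" --pt "0 22 0 0 0" --pt "0 34 0 0 0" --pt "0 -40 0 0 0" --pt "0 -17 0 0 0" --pt "0 -7 0 0 0" --pt "0 -2 0 0 0" --pt "0 0 0 0 0" --pt "0 0 0 0 0"

```text
time: 9.13
tool_pos: [472.5, 297.7, 182.6]
tcp_rot: [0.998, -0.062, 0.001, -0.0]
ft_force: [0.4, -0.5, -3.8]
grip_width: 19.5
```

```bash
python3 tilt.py -7.3
```

```text
9.13 [472.5 297.7 182.6] F [ 0.4  -0.53 -3.76] M [ 0.112  0.089 -0.032] Mtool [ 0.1   -0.102  0.032] w 19.5
rows [171.5 142.5  87.5] off,tilt [-1.7 10.9] res [ 0.6 -0.6  0. ]
```

>>> servo_tool --pt "0 10 0 0 0" --pt "0 22 0 0 0" --pt "0 34 0 0 0" --pt "0 -40 0 0 0" --pt "0 -17 0 0 0" --pt "0 -7 0 0 0" --pt "0 -2 0 0 0" --pt "0 0 0 0 0" --pt "0 0 0 0 0"

```text
time: 9.93
tool_pos: [472.9, 297.6, 182.6]
tcp_rot: [0.998, -0.062, 0.001, -0.0]
ft_force: [0.3, 0.5, -3.6]
grip_width: 19.6
```

```bash
python3 tilt.py -7.3
```

```text
9.93 [472.9 297.6 182.6] F [ 0.3   0.51 -3.58] M [0.004 0.039 0.007] Mtool [-0.001 -0.039 -0.007] w 19.6
rows [164.5 136.5  53.5] off,tilt [-4.3 23.2] res [ 1.5 -1.2 -0. ]
```

>>> servo_tool --pt "0 -10 0 0 0" --pt "0 -18 0 0 0" --pt "0 -26 0 0 0" --pt "0 33 0 0 0" --pt "0 13 0 0 0" --pt "0 6 0 0 0" --pt "0 2 0 0 0" --pt "0 0 0 0 0" --pt "0 0 0 0 0"

```text
time: 10.73
tool_pos: [471.3, 297.3, 182.1]
tcp_rot: [0.998, -0.063, -0.0, 0.0]
ft_force: [-0.8, -0.7, -4.0]
grip_width: 19.8
```

```bash
sed -i 's/^meas/print("Mt",np.mean([(snapshot("top"),st.R.from_quat(read_state()["tcp_rot"]).inv().apply(read_state()["wrist_torque"]))[1] for i in range(6)],0).round(3))\nmeas/' tilt.py; python3 tilt.py -7.3
```

```text
10.73 [471.3 297.3 182.1] F [-0.82 -0.7  -3.99] M [-0.021  0.059  0.055] Mtool [-0.028 -0.056 -0.055] w 19.8
Mt [-0.005 -0.008 -0.01 ]
rows [170.5 143.5 100.5] off,tilt [-3.   4.3] res [ 1.5 -1.4  0.1]
```

>>> servo_tool --pt "0 -3 -2.5 30 0" --pt "0 0 0 35 0" --pt "0 0 0 28 0" --pt "0 0 0 15 0" --pt "0 0 0 8 0" --pt "0 0 0 6 0" --pt "0 0 0 3.5 0" --pt "0 0 0 0 0" --pt "0.6 0 0 0 0" --pt "0.6 0 0 0 0" --pt "0.6 0 0 0 0" --pt "0.6 0 0 0 0"

```text
time: 12.08
tool_pos: [469.1, 300.5, 57.1]
tcp_rot: [0.998, -0.062, 0.0, -0.0]
ft_force: [-0.5, -0.3, -0.1]
grip_width: 50.9
```

>>> servo_tool --pt "0.6 0 0 -36 0" --pt "0.6 0 0 -36 -5.2" --pt "0.6 0 0 -36 -5.2" --pt "0.6 0 0 -36 -5.3" --pt "0.6 -3.1 37.6 -8 0" --pt "0.6 -3.1 37.6 -8 0" --pt "0.6 -3.1 37.6 -8 0" --pt "0.6 -3.1 37.6 -8 0" --pt "0.6 -3.1 37.6 0 0" --pt "0.6 -3.1 37.6 0 0" --pt "0.6 -3.1 37.6 0 0" --pt "0.6 -3.1 37.6 0 0"

```text
time: 13.08
tool_pos: [489.0, -2.6, 233.1]
tcp_rot: [0.997, 0.075, 0.0, 0.0]
ft_force: [0.8, 0.5, 0.3]
grip_width: 51.1
```

>>> servo_tool --pt "0.6 0 0 0 0"

```text
time: 13.17
tool_pos: [489.6, -6.1, 233.1]
tcp_rot: [0.997, 0.073, 0.0, 0.001]
ft_force: [0.0, 1.2, -0.0]
grip_width: 51.5
```

```bash
cat > grabw.py <<'E'
# handle in the wrist picture: grey bar between dark flanks, bands above/below; prints tool shift to its centre
import sys
from station import *
from h import *
yaw=float(sys.argv[1]);s=read_state();c=get_calibration("wrist");a=snapshot("wrist");a2=a.astype(int)
cv2.imwrite(f"pics/g{s['time']:.2f}.png",a[:,:,::-1])
Y=(a2[...,0]>90)&(a2[...,1]>70)&(a2[...,2]<.55*a2[...,1]);b=[x for x in blobs(Y,60) if 180<x[1][0]<380 and x[1][1]<300]
e=[]
for x in b:
    r=cv2.minAreaRect(np.argwhere(x[3])[:,::-1].astype(np.float32));w=cast(c,r[0],50);e.append(w);print(x[0],r,w.round(1))
e=sorted(e,key=lambda w:-w[0]);m=(e[0]+e[-1])/2;d=e[0]-e[-1]
print("centre",m.round(1),"yaw",np.degrees(np.arctan2(d[1],d[0])).round(2),"span",np.hypot(*d[:2]).round(1))
t=np.radians(yaw);q=(m-s["tool_pos"])[:2];print("tool",s["tool_pos"].round(1),"shift",(q@[np.cos(t),np.sin(t)]).round(1),(q@[np.sin(t),-np.cos(t)]).round(1))
E
python3 grabw.py 8.5; python3 - <<'E'
from station import *
from h import *
a=snapshot("top");cv2.imwrite("pics/top1.png",a[:,:,::-1])
w=cv2.imread(sorted(__import__("glob").glob("pics/g*.png"))[-1])
cv2.imwrite("pics/v10.png",np.hstack([cv2.resize(a[200:300,100:200,::-1],(400,400),interpolation=0),cv2.resize(w,(400,300))[:].repeat(1,0) if 0 else cv2.copyMakeBorder(cv2.resize(w,(400,300)),0,100,0,0,0)]))
E
```

```text
769 ((274.0, 126.0), (14.0, 54.0), 90.0) [544.8   6.3  50. ]
390 ((275.0, 234.0), (12.0, 48.0), 90.0) [438. -10.  50.]
centre [491.4  -1.8  50. ] yaw 8.72 span 108.0
tool [489.6  -6.1 233.1] shift 2.4 -4.0
```

View pics/v10.png

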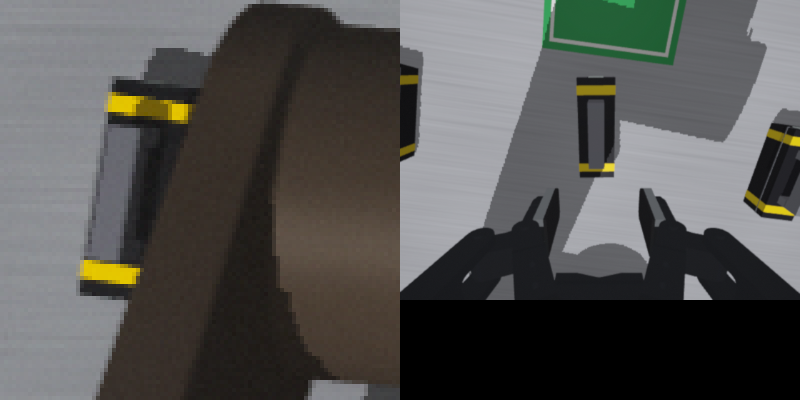

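>>> servo_tool --pt "0.6 2 -4 36 0" --pt "0.6 0 0 36 0" --pt "0.6 0 0 36 0" --pt "0.6 0 0 36 0" --pt "0.6 0 0 31.5 0" --pt "0 0 0 0 0" --pt "0 0 0 0 0" --pt "0 0 0 0 0" --pt "0 0 0 0 0" --squeeze 20

```text
time: 14.02
tool_pos: [491.8, 3.8, 59.1]
tcp_rot: [0.997, 0.075, 0.001, 0.0]
ft_force: [0.3, -0.0, -3.4]
grip_width: 19.8
```

>>> servo_tool --pt "0 0 0 -20 0" --pt "0 5 0 -35 0" --pt "0 12 0 -35 0" --pt "0 15 0 -25 0" --pt "0 15 0 -10 0" --pt "0 9 0 0 0" --pt "0 4 0 0 0" --pt "0 0 0 0 0" --pt "0 0 0 0 0"

```text
time: 14.77
tool_pos: [548.5, 12.4, 181.2]
tcp_rot: [0.997, 0.075, -0.001, -0.0]
ft_force: [0.1, 0.7, -3.9]
grip_width: 19.7
```

```bash
python3 tilt.py 8.5
```

```text
14.77 [548.5  12.4 181.2] F [ 0.08  0.66 -3.9 ] M [-0.077 -0.037  0.009] Mtool [-0.082  0.025 -0.009] w 19.7
Mt [ 0.004  0.024 -0.005]
rows [172.5 144.5 116.5] off,tilt [ -8.4 -11.6] res [-0.1  0.2 -0.1]
```

>>> servo_tool --pt "0 -12 0 0 0" --pt "0 -22 0 0 0" --pt "0 -32 0 0 0" --pt "0 40 0 0 0" --pt "0 17 0 0 0" --pt "0 7 0 0 0" --pt "0 2 0 0 0" --pt "0 0 0 0 0" --pt "0 0 0 0 0"

```text
time: 15.87
tool_pos: [549.2, 12.3, 182.1]
tcp_rot: [0.997, 0.075, -0.001, -0.0]
ft_force: [-0.4, 0.3, -4.6]
grip_width: 19.6
```

```bash
python3 tilt.py 8.5
```

```text
15.87 [549.2  12.3 182.1] F [-0.42  0.26 -4.63] M [0.033 0.038 0.031] Mtool [ 0.038 -0.032 -0.031] w 19.6
Mt [-0.001 -0.059  0.021]
rows [185.5 159.5 139.5] off,tilt [-13.4 -30.2] res [-0.9  1.8 -0.8]
```

>>> servo_tool --pt "0 10 0 0 0" --pt "0 22 0 0 0" --pt "0 34 0 0 0" --pt "0 -40 0 0 0" --pt "0 -17 0 0 0" --pt "0 -7 0 0 0" --pt "0 -2 0 0 0" --pt "0 0 0 0 0" --pt "0 0 0 0 0"

```text
time: 16.97
tool_pos: [551.1, 12.4, 182.7]
tcp_rot: [0.997, 0.075, 0.001, 0.0]
ft_force: [0.2, -0.2, -5.5]
grip_width: 19.5
```

```bash
python3 tilt.py 8.5
```

```text
16.97 [551.1  12.4 182.7] F [ 0.15 -0.19 -5.52] M [ 0.052 -0.206 -0.034] Mtool [0.021 0.211 0.035] w 19.5
Mt [-0.015  0.069 -0.016]
rows [166.5 137.5 104.5] off,tilt [-6.6  0. ] res [ 0.4 -0.4  0. ]
```

>>> servo_tool --pt "0 10 0 0 0" --pt "0 22 0 0 0" --pt "0 34 0 0 0" --pt "0 -40 0 0 0" --pt "0 -17 0 0 0" --pt "0 -7 0 0 0" --pt "0 -2 0 0 0" --pt "0 0 0 0 0" --pt "0 0 0 0 0"

```text
time: 18.07
tool_pos: [551.1, 12.4, 182.7]
tcp_rot: [0.997, 0.075, 0.001, 0.0]
ft_force: [0.1, -0.0, -3.7]
grip_width: 19.4
```

```bash
python3 tilt.py 8.5
```

```text
18.07 [551.1  12.4 182.7] F [ 0.14 -0.04 -3.68] M [ 0.004  0.012 -0.009] Mtool [ 0.005 -0.011  0.009] w 19.4
Mt [ 0.03  -0.019  0.008]
rows [155.5 125.5  48.5] off,tilt [-8.5 21.2] res [ 1.1 -1.   0. ]
```

>>> servo_tool --pt "0 -10 0 0 0" --pt "0 -18 0 0 0" --pt "0 -26 0 0 0" --pt "0 33 0 0 0" --pt "0 13 0 0 0" --pt "0 6 0 0 0" --pt "0 2 0 0 0" --pt "0 0 0 0 0" --pt "0 0 0 0 0"

```text
time: 19.17
tool_pos: [549.0, 12.3, 182.1]
tcp_rot: [0.997, 0.075, -0.001, -0.0]
ft_force: [-0.5, 0.4, -4.6]
grip_width: 19.4
```

```bash
python3 tilt.py 8.5
```

```text
19.17 [549.   12.3 182.1] F [-0.5   0.37 -4.6 ] M [ 0.029 -0.082  0.011] Mtool [ 0.017  0.086 -0.011] w 19.4
Mt [-0.007  0.03  -0.015]
rows [160.5 131.5  84.5] off,tilt [-7.1  7.7] res [ 1. -1.  0.]
```

>>> servo_tool --pt "0 -10 0 20 0" --pt "0 -18 2 25 0" --pt "0 -18 2 25 0" --pt "0 -14 2 20 0" --pt "0 -8 0 14 0" --pt "0 0 0 8 0" --pt "0 0 0 6 0" --pt "0 0 0 4 0" --pt "0 0 0 3.5 0" --pt "0 0 0 0 0"

```text
time: 20.35
tool_pos: [487.1, -3.8, 57.9]
tcp_rot: [0.997, 0.075, 0.003, 0.0]
ft_force: [5.5, 0.7, 6.2]
grip_width: 19.6
```

>>> servo_tool --pt "0.6 0 0 0 0" --pt "0.6 0 0 0 0" --pt "0.6 0 0 0 0" --pt "0.6 0 0 0 0" --pt "0.6 0 0 -36 0" --pt "0.6 0 0 -36 0" --pt "0.6 0 0 -36 0" --pt "0.6 0 0 -36 0" --pt "0.6 0 0 -32 0" --pt "0.6 0 0 0 0" --pt "0.6 0 0 0 0"

```text
time: 21.27
tool_pos: [484.6, -3.7, 234.6]
tcp_rot: [0.997, 0.075, 0.002, 0.0]
ft_force: [-0.0, -0.3, -0.3]
grip_width: 51.4
```

```bash
python3 grabw.py 8.5
```

```text
756 ((278.5, 120.5), (13.0, 53.0), 90.0) [545.8   5.7  50. ]
437 ((278.5, 229.0), (48.99999237060547, 11.999998092651367), -0.0) [439.1 -10.5  50. ]
centre [492.4  -2.4  50. ] yaw 8.6 span 107.9
tool [484.6  -3.7 234.6] shift 7.9 -0.2
```

>>> servo_tool --pt "0.6 0 0 0 4.1" --pt "0.6 0 0 0 4.1" --pt "0.6 -2.8 36.9 0 0" --pt "0.6 -2.8 36.9 0 0" --pt "0.6 -2.8 36.9 0 0" --pt "0.6 -2.8 36.9 0 0" --pt "0.6 -2.8 36.9 0 0" --pt "0.6 -2.8 36.9 0 0" --pt "0.6 -2.8 36.9 0 0" --pt "0.6 -2.8 36.9 0 0" --pt "0.6 0 0 0 0" --pt "0.6 0 0 0 0"

```text
time: 22.32
tool_pos: [461.9, -300.3, 230.9]
tcp_rot: [1.0, 0.002, -0.001, -0.001]
ft_force: [0.2, 0.3, -0.9]
grip_width: 51.3
```

>>> servo_tool --pt "0.6 0 0 0 0" --pt "0.6 0 0 0 0"

```text
time: 22.48
tool_pos: [462.7, -297.8, 231.9]
tcp_rot: [1.0, 0.003, -0.001, -0.001]
ft_force: [-0.1, -0.6, -0.4]
grip_width: 51.3
```

```bash
python3 grabw.py 0.4
```

```text
735 ((279.5, 128.0), (14.0, 55.0), 90.0) [ 516.9 -297.8   50. ]
424 ((279.0, 236.0), (12.0, 48.0), 90.0) [ 408.9 -298.2   50. ]
centre [ 462.9 -298.    50. ] yaw 0.22 span 108.1
tool [ 462.7 -297.8  231.9] shift 0.2 0.2
```

>>> servo_tool --pt "0.6 0 0 36 0" --pt "0.6 0 0 36 0" --pt "0.6 0 0 36 0" --pt "0.6 0 0 36 0" --pt "0.6 0 0 31 0" --pt "0 0 0 0 0" --pt "0 0 0 0 0" --pt "0 0 0 0 0" --pt "0 0 0 0 0" --squeeze 20

```text
time: 23.28
tool_pos: [464.2, -299.4, 59.8]
tcp_rot: [1.0, 0.003, 0.001, 0.001]
ft_force: [0.2, -0.4, -5.2]
grip_width: 19.8
```

>>> servo_tool --pt "0 0 0 -20 0" --pt "0 0 0 -35 0" --pt "0 0 0 -35 0" --pt "0 0 0 -25 0" --pt "0 0 0 -10 0" --pt "0 0 0 0 0" --pt "0 0 0 0 0"

```text
time: 23.87
tool_pos: [463.1, -299.0, 183.1]
tcp_rot: [1.0, 0.003, 0.001, 0.0]
ft_force: [-0.4, 0.5, -4.6]
grip_width: 19.6
```

```bash
python3 tilt.py 0.4
```

```text
23.87 [ 463.1 -299.   183.1] F [-0.42  0.48 -4.64] M [ 0.037  0.056 -0.016] Mtool [ 0.037 -0.056  0.016] w 19.6
Mt [ 0.001 -0.011 -0.023]
rows [173.5 145.5 116.5] off,tilt [-6.7 -9.3] res [ 0.1 -0.1  0. ]
```

>>> servo_tool --pt "0 -12 0 0 0" --pt "0 -22 0 0 0" --pt "0 -32 0 0 0" --pt "0 40 0 0 0" --pt "0 17 0 0 0" --pt "0 7 0 0 0" --pt "0 2 0 0 0" --pt "0 0 0 0 0" --pt "0 0 0 0 0"

```text
time: 24.97
tool_pos: [462.1, -298.7, 182.5]
tcp_rot: [1.0, 0.003, -0.001, -0.0]
ft_force: [0.3, 0.2, -4.7]
grip_width: 19.4
```

```bash
python3 tilt.py 0.4
```

```text
24.97 [ 462.1 -298.7  182.5] F [ 0.3   0.19 -4.73] M [ 0.006  0.    -0.002] Mtool [ 0.006 -0.     0.002] w 19.4
Mt [0.019 0.04  0.022]
rows [187.5 162.5 142.5] off,tilt [-13.5 -32. ] res [-0.7  1.4 -0.7]
```

>>> servo_tool --pt "0 10 0 0 0" --pt "0 22 0 0 0" --pt "0 34 0 0 0" --pt "0 -40 0 0 0" --pt "0 -17 0 0 0" --pt "0 -7 0 0 0" --pt "0 -2 0 0 0" --pt "0 0 0 0 0" --pt "0 0 0 0 0"

```text
time: 26.07
tool_pos: [464.0, -299.4, 183.1]
tcp_rot: [1.0, 0.003, 0.001, 0.0]
ft_force: [0.4, -0.0, -4.3]
grip_width: 19.6
```

```bash
python3 tilt.py 0.4
```

```text
26.07 [ 464.  -299.4  183.1] F [ 0.37 -0.02 -4.31] M [ 0.021  0.099 -0.019] Mtool [ 0.021 -0.099  0.019] w 19.6
Mt [ 0.01  -0.048  0.004]
rows [161.5 133.5  82.5] off,tilt [-6.1  9.3] res [ 1.5 -1.4  0. ]
```

>>> servo_tool --pt "0 10 0 0 0" --pt "0 22 0 0 0" --pt "0 34 0 0 0" --pt "0 -40 0 0 0" --pt "0 -17 0 0 0" --pt "0 -7 0 0 0" --pt "0 -2 0 0 0" --pt "0 0 0 0 0" --pt "0 0 0 0 0"

```text
time: 27.17
tool_pos: [464.1, -299.4, 183.1]
tcp_rot: [1.0, 0.003, 0.001, 0.0]
ft_force: [0.3, -0.2, -4.1]
grip_width: 19.8
```

```bash
python3 tilt.py 0.4
```

```text
27.17 [ 464.1 -299.4  183.1] F [ 0.29 -0.21 -4.14] M [-0.     0.117  0.002] Mtool [ 0.    -0.117 -0.002] w 19.8
Mt [-0.01  -0.096  0.003]
rows [154.5 125.5  57.5] off,tilt [-8.4 17.4] res [ 1.6 -1.5  0. ]
```

>>> servo_tool --pt "0 10 0 0 0" --pt "0 22 0 0 0" --pt "0 35 0 0 0" --pt "0 -41 0 0 0" --pt "0 -17 0 0 0" --pt "0 -7 0 0 0" --pt "0 -2 0 0 0" --pt "0 0 0 0 0" --pt "0 0 0 0 0"

```text
time: 28.27
tool_pos: [464.1, -299.4, 183.1]
tcp_rot: [1.0, 0.003, 0.001, 0.0]
ft_force: [0.7, 0.1, -4.6]
grip_width: 19.4
```

```bash
python3 tilt.py 0.4
```

```text
28.27 [ 464.1 -299.4  183.1] F [ 0.75  0.07 -4.64] M [ 0.004  0.072 -0.039] Mtool [ 0.004 -0.072  0.039] w 19.4
Mt [ 0.002 -0.088 -0.004]
rows [149.5 120.5  56.5] off,tilt [-10.5  15.9] res [ 1.9 -1.7  0. ]
```

>>> servo_tool --pt "0 -10 0 0 0" --pt "0 -18 0 0 0" --pt "0 -26 0 0 0" --pt "0 33 0 0 0" --pt "0 13 0 0 0" --pt "0 6 0 0 0" --pt "0 2 0 0 0" --pt "0 0 0 0 0" --pt "0 0 0 0 0"

```text
time: 29.37
tool_pos: [462.7, -298.8, 182.7]
tcp_rot: [1.0, 0.003, -0.0, -0.0]
ft_force: [-0.1, -0.9, -4.5]
grip_width: 19.6
```

```bash
python3 tilt.py 0.4
```

```text
29.37 [ 462.7 -298.8  182.7] F [-0.12 -0.89 -4.52] M [0.046 0.007 0.011] Mtool [ 0.046 -0.006 -0.011] w 19.6
Mt [-0.027 -0.005 -0.018]
rows [165.5 139.5 116.5] off,tilt [-19.1 -24. ] res [-0.5  0.9 -0.4]
```

>>> servo_tool --pt "0 8 0 0 0" --pt "0 15 0 0 0" --pt "0 22 0 0 0" --pt "0 -28 0 0 0" --pt "0 -11 0 0 0" --pt "0 -4 0 0 0" --pt "0 -2 0 0 0" --pt "0 0 0 0 0"

```text
time: 30.38
tool_pos: [463.0, -299.2, 183.1]
tcp_rot: [1.0, 0.003, 0.0, 0.0]
ft_force: [-0.1, -0.8, -4.6]
grip_width: 19.7
```

```bash
python3 tilt.py 0.4
```

```text
30.38 [ 463.  -299.2  183.1] F [-0.14 -0.79 -4.56] M [-0.02   0.013 -0.009] Mtool [-0.02  -0.013  0.009] w 19.7
Mt [-0.009 -0.023  0.014]
rows [155.5 128.5  93.5] off,tilt [-10.3   1.5] res [ 1.8 -1.8  0.1]
```

>>> servo_tool --pt "0 -4 -1 25 0" --pt "0 -6 0 35 0" --pt "0 0 0 30 0" --pt "0 0 0 17 0" --pt "0 0 0 9 0" --pt "0 0 0 6 0" --pt "0 0 0 3.5 0" --pt "0 0 0 0 0" --pt "0.6 0 0 0 0" --pt "0.6 0 0 0 0" --pt "0.6 0 0 0 0" --pt "0.6 0 0 0 0"

```text
time: 31.73
tool_pos: [453.3, -298.3, 57.5]
tcp_rot: [1.0, 0.003, 0.0, 0.0]
ft_force: [-0.2, 0.4, -0.6]
grip_width: 51.2
```

>>> servo_tool --pt "0.6 0 0 -36 0" --pt "0.6 0 0 -36 0" --pt "0.6 0 0 -36 0" --pt "0.6 0 0 -36 0" --pt "0.6 0 0 -32 0" --pt "0.6 0 0 0 0" --pt "0.6 0 0 0 0"

```text
time: 32.32
tool_pos: [454.0, -298.8, 235.3]
tcp_rot: [1.0, 0.003, 0.002, 0.001]
ft_force: [-0.9, -0.7, -1.5]
grip_width: 51.3
```

```bash
python3 grabw.py 0.4
```

```text
738 ((277.0, 125.0), (14.0, 54.0), 90.0) [ 511.6 -297.2   50. ]
405 ((277.0, 232.5), (11.0, 48.0), 90.0) [ 403.6 -297.8   50. ]
centre [ 457.6 -297.5   50. ] yaw 0.32 span 108.0
tool [ 454.  -298.8  235.3] shift 3.6 -1.3
```

>>> servo_tool --pt "0.6 0 0 0 -4.1" --pt "0.6 0 0 0 -4.1" --pt "0.6 10.4 -35.9 0 0" --pt "0.6 10.4 -35.9 0 0" --pt "0.6 10.4 -35.9 0 0" --pt "0.6 10.4 -35.9 0 0" --pt "0.6 10.4 -35.9 0 0" --pt "0.6 10.4 -35.9 0 0" --pt "0.6 10.4 -35.9 0 0" --pt "0.6 10.4 -35.9 0 0" --pt "0.6 0 0 0 0" --pt "0.6 0 0 0 0"

```text
time: 33.37
tool_pos: [491.9, 0.2, 231.9]
tcp_rot: [0.997, 0.076, -0.001, -0.0]
ft_force: [-0.1, -0.5, -0.8]
grip_width: 51.6
```

>>> servo_tool --pt "0.6 0 0 0 0" --pt "0.6 0 0 0 0"

```text
time: 33.53
tool_pos: [492.1, -2.5, 232.6]
tcp_rot: [0.997, 0.074, -0.001, -0.0]
ft_force: [0.3, -0.2, 0.2]
grip_width: 51.2
```

```bash
python3 grabw.py 8.6
```

```text
765 ((279.0, 128.5), (13.0, 54.0), 90.0) [545.4   5.4  50. ]
399 ((279.0, 236.0), (12.0, 48.0), 90.0) [438.7 -10.7  50. ]
centre [492.1  -2.6  50. ] yaw 8.59 span 107.9
tool [492.1  -2.5 232.6] shift -0.1 0.1
```

>>> servo_tool --pt "0.6 0 0 36 0" --pt "0.6 0 0 36 0" --pt "0.6 0 0 36 0" --pt "0.6 0 0 36 0" --pt "0.6 0 0 31 0" --pt "0 0 0 0 0" --pt "0 0 0 0 0" --pt "0 0 0 0 0" --pt "0 0 0 0 0" --pt "0 0 0 0 0" --pt "0 0 0 0 0" --squeeze 90

```text
time: 34.5
tool_pos: [493.4, -1.8, 59.6]
tcp_rot: [0.997, 0.075, 0.001, 0.0]
ft_force: [0.2, -0.5, -5.1]
grip_width: 18.4
```

>>> servo_tool --pt "0 0 0 -8 0" --pt "0 0 0 -16 0" --pt "0 0 0 -24 0" --pt "0 0 0 -28 0" --pt "0 0 0 -28 0" --pt "0 0 0 -22 0" --pt "0 0 0 -14 0" --pt "0 0 0 -7 0" --pt "0 0 0 -3 0" --pt "0 0 0 0 0"

```text
time: 35.33
tool_pos: [492.6, -1.7, 208.8]
tcp_rot: [0.997, 0.075, 0.0, 0.0]
ft_force: [0.4, -0.2, -4.3]
grip_width: 18.7
```

>>> servo_tool --pt "0 6 1 0 0" --pt "0 12 2 0 0" --pt "0 18 3 0 0" --pt "0 21 3 0 0" --pt "0 23 3.5 0 0" --pt "0 23 3.5 0 0" --pt "0 21 3 0 0" --pt "0 17 2.5 0 0" --pt "0 11 2 0 0" --pt "0 6 1 0 0" --pt "0 3 0 0 0" --pt "0 0 0 0 0"

```text
time: 36.33
tool_pos: [655.3, -1.9, 207.2]
tcp_rot: [0.997, 0.075, -0.001, -0.0]
ft_force: [-0.1, 0.6, -4.6]
grip_width: 18.5
```

>>> servo_tool --pt "0 0 0 0 0" --pt "0 0 0 0 0" --pt "0 0 0 0 0" --pt "0 0 0 0 0"

```text
time: 36.67
tool_pos: [655.1, -2.0, 208.5]
tcp_rot: [0.997, 0.075, 0.0, 0.0]
ft_force: [0.8, 0.2, -3.9]
grip_width: 18.3
```

```bash
python3 tilt.py 8.6; python3 - <<'E'
from station import *
from h import *
a=snapshot("scene")[:,:,::-1];w=snapshot("wrist")[:,:,::-1]
cv2.imwrite("pics/v11.png",np.hstack([cv2.resize(a,(400,300)),cv2.resize(w,(400,300))]))
E
```

```text
36.67 [655.1  -2.  208.5] F [ 0.85  0.24 -3.88] M [-0.007  0.033  0.01 ] Mtool [-0.002 -0.033 -0.01 ] w 18.3
Mt [ 0.     0.018 -0.012]
rows [173.5 145.5 117.5] off,tilt [ -7.8 -11.4] res [-0.1  0.2 -0.1]
```

View pics/v11.png

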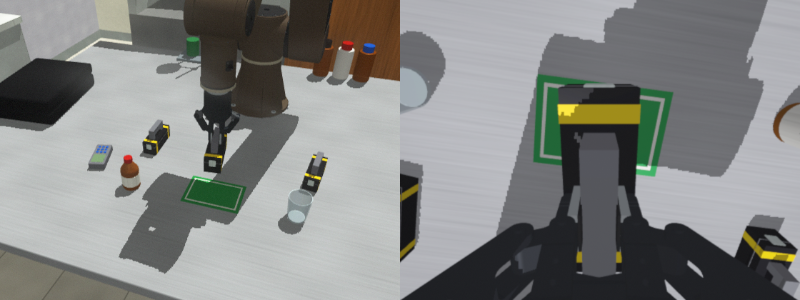

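```bash
python3 -c "
from station import *
print(job_done(),read_state()['time'])"
```

```text
the job is handed in; nothing more can be done
the job is handed in; nothing more can be done
```

The middle case is the one that rattles. The arm finished holding it level and still, its underside about 15 cm over the middle of the green mat, with a 90 N grip. The clock stood at about 37 s.

**Shaking:** The moves could not tilt the tool, so I gripped each handle lightly (20 N), lifted the case about 12 cm and jerked it end to end so it swung between the pads.

| Case | Tips reached (estimated from pictures) | Back in place, compared with before |
|---|---|---|
| Left | about −19° and +23° | about 2 mm |
| Middle | about −20° and +21° | about 1 mm |
| Right | about −20° and +17° | about 5 mm |

**How the rattler showed:** On the left and right cases the wrist moment followed the tilt, as it should with a tight piece. On the middle case it went the opposite way (−0.06 N m when tipped −20°) and still read +0.07 N m when the case was level again.

**What went less well:**
- **Left case, first lift:** I gripped it off-centre and it tipped about 35°. It slid roughly 40 mm forward as it was set down. I lifted it again, shook it both ways and put it back at its original spot.
- **Right case:** +17° was its largest reading, and an extra shake did not raise it.
- **Tilt readings:** My automatic fit was a few degrees off near level and past level on the +x-end-down side, so I read those from the picture rows. At the end it read −11°, but the rows matched a freshly lifted level case, and I took it as level.
- **Final hold:** The moment while holding was only about 0.02 N m, so the loose ball seems to have run back near the middle.

The arm made no planned contact with the beaker, bottle or meter. All three stood upright in the last picture, but I did not measure their positions again.

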